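Pack the torch in its clip case and click the lid shut

ROBOT

A 6-joint arm with a two-finger parallel gripper is mounted at the origin on a cart in front of the work surface, level with it; the furniture and walls round the work are solid. World frame = base frame: x ahead of the robot, y to its left, z up, the work surface at z = 0. Lengths are in m, angles in rad, forces in N, time in s.
With the tool pointing down it reaches from about 0.275 to 0.975 m from the base axis. Payload 8.4 kg.
Tool frame: the origin (TCP) lies on the centre line of the jaws, within the pads' length; the fingertips stand 22 mm ahead of it and the grasp point (between the pads) lies 3 mm ahead of it; z points along the fingers, y is the line along which they close (so a half turn about z gives the same grasp; the last joint's range is limited). The gripper opens to 92 mm and grips with 3 to 60 N. Pads are 20 mm wide; open, the fingers measure 128 mm over their backs; the gripper's body (75 mm by 189 mm) begins 69 mm behind the grasp point.
Start: joints at [0.75, 0.353, 1.633, -0, 1.155, -0.002], TCP at [0.456, 0.427, 0.207] pointing down, gripper open.
Joint ranges: [-2.63, 2.63], [-0.92, 2.1], [0.06, 2.66], [-1.3, 4.44], [0, 2.69], [-3.02, 3.02]. Speed limits (rad/s): [2.22, 2.22, 2.79, 3.14, 3.14, 3.14].

INTERFACE

Orientations are given as a unit quaternion [x, y, z, w].
In Python, from station import arm, viewer gives the robot as it stands. The module is installed in compiled form; this text tells all that it offers.
- The arm moves only by the shell command python3 -m crank 'ROWS' [FORCE]. ROWS is JSON, a list of rows, each an object of numbers: "dx", "dy", "dz": the shift along the world's x, y, z in mm; "ax", "ay", "az": the turn, a rotation vector about the world's x, y, z in rad; "hand": the opening, from -1 (shut) to 1 (fully open). In form: [{"dx": .., "dy": .., "dz": .., "ax": .., "ay": .., "az": .., "hand": ..}, ...]. A call has 1 to 20 rows; each row shifts and turns the commanded pose from where the row before left it; what a row does not reach is not made up. A row lasts 1/10 s, in which the tool goes at most 50 mm and 8.59 degrees, less where a joint would pass 70% of its speed; a pose out of reach is approached as far as the arm can. A call is refused whole if a number of a shift passes 50 or a number of a turn 0.15, either way. A call with a gripper value outside its range is refused whole. The fingers move at their own pace and stop on an object; FORCE is the grip in N (left out, the last holds). Time passes only in rows, so rows that do not move let the fingers close. It gives the time, the measured TCP pose, the force, the opening and the grip force at its end, in the units of the state.
- arm.sense(): the state, without advancing time (a new reading comes with each control period).
- viewer.grab_frame(name): name is "scene" or "top" or "wrist"; returns a dict with "frame" (420x560x3 uint8, red, green, blue), "fov_y" (degrees; the focal length in pixels is half the picture's height over the tangent of half this angle, whatever the lens; pixels are square), "cx", "cy" (the principal point, pixels), "k1" (the pictures are not rectified: a ray, as slopes to the right and down, at radius r is drawn at 1 + k1 r^2 times it, then the intrinsics apply), "pose" (4x4, takes a point from camera to world coordinates); the wrist camera has in their place "tool_from_camera" (4x4, takes a point from camera to tool coordinates, whose origin is the TCP and whose axes are the flange's). Camera axes: x right, y down, z forward; pixel columns grow to the right and rows downward; lengths in m; the calibration is good to about 2 mm. A picture is of the moment at which its call begins: read the wrist's pose just before it. There is no depth.
- arm.finish_job(): hands the job in; it is judged then, once.
The state is a dict: "clock": time; "qpos": joint angles; "qvel": joint speeds; "tau": joint torques, N m; "position": TCP position; "eef_rot": TCP orientation; "contact_force": force on the tool from outside, world axes, zero at the start; "moment": the same for the moment, N m; "gripper_width": finger opening in m; "grip_force": force on a finger pad.
Only numpy, scipy, OpenCV 4.12 (cv2) and the standard library are available. Lean on these libraries where they do the work, as an engineer would, in place of code of your own. Each camera call takes 0.05 s, during which the arm holds its last target. There are 200 camera calls.

TASK

Put the torch away: press it sideways into the two spring clips inside the open orange case until it sits fully down in both (either end may point either way), then swing the lid over and press its free edge down past the catch until it clicks fully shut and stays shut. Leave the two clay cups and the mug standing where they are.

Things in the scene. Friction and masses are not known exactly. Their poses are not given: they have to be found in the camera images.
- torch: Loose torch (flashlight), 150 mm long, about 0.16 kg: dark round metal barrel 28 mm thick, 104 mm long, between a yellow six-sided head (+x end) and a black six-sided tail cap (-x end), each 23 mm long, 36 mm across flats. Origin at its middle on its axis, x along it to the head. Lies on the counter left of the case, axis 18 mm up; it does not roll.
- case: Orange hard case, fixed: open tray 176 mm (x) by 110 mm (y), 32 mm high, walls 5 mm, floor 7 mm above the counter. Origin under its middle on the counter, z up. The lid is hinged along its -y edge; a black sprung catch stands outside the middle of its +y wall (to y = 75 mm, 47 mm high). Two black C-clips inside hold the torch along the case's x.
- clip_mid (a point): Point midway between the two clips, where the middle of the stored torch's axis belongs, 38 mm above the counter; axes as the case. Clips: 12 mm wide, centred 36 mm either way along x, open upwards, mouths flared, 46 mm wide outside, tops 21 mm above this point. Pressed straight down, the barrel snaps in with about 8 to 15 N and rests on a rigid cradle at this height.
- lid (a joint): Angle of the orange lid, rad: 0 shut, grows as it opens, at most 1.85. Starts standing open at 1.6 to 1.8, leaning slightly outwards. Stiff hinge: it stays where it is left (about 1 N at the edge moves it). Its lip meets the catch at about 0.1; pressed at the free edge with about 10 to 15 N it snaps past and is then held at 0 to 0.01.
- lid_edge (a point): Black press pad on the lid's outer face, middle of the free edge: 100 mm from the hinge axis along the lid (12 mm in from the edge), 36 mm off the hinge plane. Axes of the lid: x along hinge, y to the free edge, z out of the outer face. When shut: 68 mm above the counter, at y = +43 mm of the case. Lid: shell 176 by 110 mm, 36 mm deep.
- lid_hinge (a point): Middle of the lid's hinge axis: in the case's frame at y = -57 mm, 32 mm above the counter. The axis runs along the case's x; opening turns the free edge up and over towards the case's -y.
- cup_front: Small clay cup standing in front, 56 mm wide and 53 mm high, between the case and the torch; origin under its middle. Leave it standing.
- cup_back: Small clay cup standing at the back, 52 mm wide and 51 mm high; origin under its middle. Leave it standing.
- mug: White enamel mug with a handle, 80 by 109 mm and 72 mm high, standing behind the torch; origin at its underside. Leave it standing.

How it is judged:
On the way, in this order (a step that is already met when the one before it is completed fails the run):
1. the torch is snapped fully down into both clips (x of torch in the frame of clip_mid between -0.012 and 0.012 m and y of torch in the frame of clip_mid between -0.003 and 0.003 m and z of torch in the frame of clip_mid between -0.003 and 0.003 m and angle between the x axis of torch and the x axis of case, either way round below 0.06 rad), for 0.2 s.
2. the lid is pressed past its catch and shut (value of joint lid below 0.02 rad), for 0.2 s.
At the end, for the whole second after the job is handed in: The torch rests in both clips: its middle within 12 mm of the clips' midpoint along the case and within 3 mm across and in height, its axis within 0.06 rad of the case's; the lid is caught shut (less than 0.02 rad open); the two cups and the mug are still standing within 30 mm of where they stood (all of step 1 and value of joint lid below 0.02 rad and linear speed of torch below 0.02 m/s); the robot touches nothing.
It fails at once if the front cup is knocked over or shoved away (distance of cup_front from where it was at the start of the episode above 0.03 m or angle between cup_front's own z axis and vertical above 0.5 rad).
It fails at once if the back cup is knocked over or shoved away (distance of cup_back from where it was at the start of the episode above 0.03 m or angle between cup_back's own z axis and vertical above 0.5 rad).
It fails at once if the mug is knocked over or shoved away (distance of mug from where it was at the start of the episode above 0.03 m or angle between mug's own z axis and vertical above 0.5 rad).
It also fails if it takes over 51 s, if anything falls off the work surface, if the arm or the gripper's body presses on something with over 40 N, if the wrist force passes 120 N, or if a joint passes its speed limit or range.

## Working session

There is one attempt and no reset: what is moved stays moved. The work goes in short steps, Python scripts to look and compute and a shell command to move; the robot and the scene stay as the last step left them, time stands still between calls to the robot, and variables do not carry over. Pictures are saved under pics/ and viewed, at most 10 in all, crops included, and the job is handed in when it is done.

```bash
mkdir -p pics; cat > h.py <<'E'
import numpy as np, cv2
from station import arm, viewer
from scipy.spatial.transform import Rotation as R
def grab(n):
    s=arm.sense(); d=viewer.grab_frame(n)
    if n=="wrist":
        T=np.eye(4);T[:3,:3]=R.from_quat(s["eef_rot"]).as_matrix();T[:3,3]=s["position"]
        d["pose"]=T@np.array(d["tool_from_camera"])
    d["pose"]=np.array(d["pose"]); return d
def KD(d):
    f=d["frame"].shape[0]/2/np.tan(np.radians(d["fov_y"])/2)
    return np.array([[f,0,d["cx"]],[0,f,d["cy"]],[0,0,1]]),np.array([d["k1"],0,0,0.])
def cast(d,uv,z):
    K,D=KD(d); p=cv2.undistortPoints(np.array(uv,float).reshape(-1,1,2),K,D).reshape(-1,2)
    r=np.c_[p,np.ones(len(p))]@d["pose"][:3,:3].T; o=d["pose"][:3,3]
    return o+r*((z-o[2])/r[:,2])[:,None]
def proj(d,P):
    K,D=KD(d); M=np.linalg.inv(d["pose"])
    return cv2.projectPoints(np.array(P,float).reshape(-1,1,3),cv2.Rodrigues(M[:3,:3])[0],M[:3,3],K,D)[0].reshape(-1,2)
def save(d,n): cv2.imwrite("pics/"+n,d["frame"][:,:,::-1])
E
python3 - <<'E'
from h import *
import pickle
for n in("scene","top"):
    d=grab(n); save(d,n+"0.png"); pickle.dump(d,open(n+"0.pkl","wb")); print(n,d["fov_y"],d["k1"],d["pose"].round(3).tolist())
s=arm.sense(); print(s)
E
```

```text
scene 45.91961933524939 -0.027652488302746164 [[0.686, -0.614, 0.391, 0.164], [-0.728, -0.572, 0.379, -0.267], [-0.009, -0.545, -0.839, 0.868], [0.0, 0.0, 0.0, 1.0]]
top 42.464801701533155 -0.18129655928429328 [[-0.008, -0.999, 0.05, 0.456], [-1.0, 0.008, 0.004, 0.097], [-0.005, -0.05, -0.999, 1.103], [0.0, 0.0, 0.0, 1.0]]
{'clock': 0.1, 'qpos': array([ 7.49583322e-01,  3.53567954e-01,  1.63403574e+00,  5.70749648e-06,
        1.15518288e+00, -2.38913152e-03]), 'qvel': array([-0.0010439 , -0.00148422, -0.00210422,  0.00017931, -0.00156899,
       -0.00132332]), 'tau': array([ 3.50277687e-04, -5.94905019e+01, -3.34931087e+01,  6.97605265e-02,
        1.83497393e-02, -8.39668269e-05]), 'position': array([0.45613975, 0.42663517, 0.20655588]), 'eef_rot': array([ 3.98070921e-01,  9.17354449e-01, -5.46007553e-04, -2.41330227e-04]), 'contact_force': array([-0.1026775 , -0.31601337,  0.09625322]), 'moment': array([0.01845536, 0.05703302, 0.0243045 ]), 'grip_force': 0.0, 'gripper_width': 0.09173886476391462}
```

View pics/top0.png

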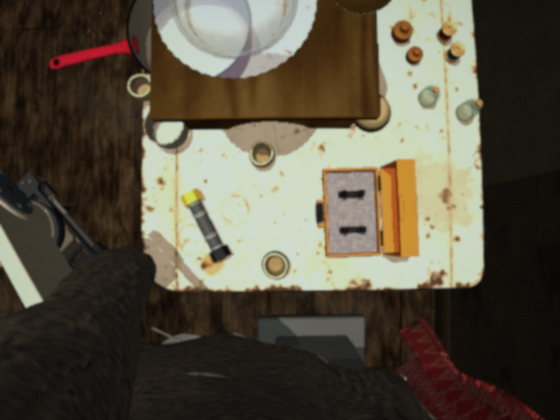

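View pics/scene0.png

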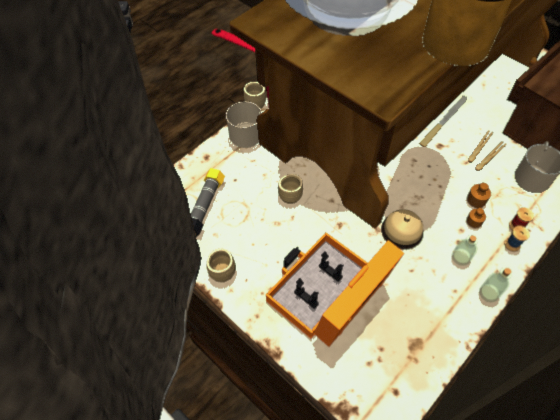

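The top view shows the torch with its yellow head at (190,197) and tail at (220,253). The clips are at (351,194) and (352,230), the catch at (321,212), and the lid is on the right. The cups are at (275,264) and (262,154). The wooden furniture begins above row 122.

```bash
python3 - <<'E'
from h import *
import pickle
d=pickle.load(open("top0.pkl","rb")); im=d["frame"]; hsv=cv2.cvtColor(im,cv2.COLOR_RGB2HSV)
def box(m,x0,y0,x1,y1):
    k=np.zeros(m.shape,np.uint8);k[y0:y1,x0:x1]=1; return (m>0).astype(np.uint8)*k
y=box(cv2.inRange(hsv,(24,120,100),(36,255,255)),170,180,215,220)
# torch dark part
dk=box((hsv[...,2]<90).astype(np.uint8),180,190,240,268)
def big(m):
    c=max(cv2.findContours(m,cv2.RETR_EXTERNAL,cv2.CHAIN_APPROX_NONE)[0],key=cv2.contourArea); return c
for n,m,z in(("head",y,.018),("dark",dk,.018)):
    c=big(m); r=cv2.minAreaRect(c); print(n,cv2.contourArea(c),r, cast(d,[r[0]],z)[0].round(4)); 
    if n=="dark": print(cast(d,cv2.boxPoints(r),z).round(3).tolist())
t=big((y|dk)); r=cv2.minAreaRect(t); print("torch",r,cast(d,[r[0]],.018).round(4),cast(d,cv2.boxPoints(r),.018).round(3).tolist())
for n,b in(("clipN",(335,184,370,204)),("clipS",(335,220,370,241))):
    m=box((hsv[...,2]<60).astype(np.uint8),*b); c=big(m); r=cv2.minAreaRect(c); print(n,r,cast(d,[r[0]],.055).round(4))
o=box(cv2.inRange(hsv,(5,150,80),(20,255,255)),315,150,385,265); c=big(o); r=cv2.minAreaRect(c); print("tray",r,cast(d,cv2.boxPoints(r),.032).round(4).tolist())
print("cups",cast(d,[[275,264],[262,154]],.052).round(3).tolist(), "mug",cast(d,[[167,132]],.072).round(3), "furn edge",[cast(d,[[150,122]],z).round(3).tolist() for z in(.0,.2,.3)])
E
```

```text
head 120.0 ((190.30001831054688, 197.6000213623047), (11.180339813232422, 12.521980285644531), 63.43495178222656) [0.5228 0.2806 0.018 ]
dark 184.5 ((219.69813537597656, 253.05662536621094), (11.849686622619629, 19.23145866394043), 60.945396423339844) [0.4107 0.2212 0.018 ]
[[0.412, 0.244, 0.018], [0.43, 0.21, 0.018], [0.41, 0.198, 0.018], [0.391, 0.233, 0.018]]
torch ((219.69813537597656, 253.05662536621094), (11.849686622619629, 19.23145866394043), 60.945396423339844) [[0.4107 0.2212 0.018 ]] [[0.412, 0.244, 0.018], [0.43, 0.21, 0.018], [0.41, 0.198, 0.018], [0.391, 0.233, 0.018]]
clipN ((351.0, 194.0), (6.0, 24.0), 90.0) [[ 0.525  -0.0391  0.055 ]]
clipS ((352.02618408203125, 229.97076416015625), (5.269651889801025, 24.129459381103516), 86.8201675415039) [[ 0.455  -0.0402  0.055 ]]
tray ((352.1867980957031, 211.79623413085938), (86.83101654052734, 67.4580078125), 87.51044464111328) [[0.5751, 0.0259, 0.032], [0.5803, -0.1096, 0.032], [0.4069, -0.1144, 0.032], [0.4028, 0.0203, 0.032]]
cups [[0.39, 0.11, 0.052], [0.605, 0.134, 0.052]] mug [[0.648 0.318 0.072]] furn edge [[[0.683, 0.37, 0.0]], [[0.642, 0.32, 0.2]], [[0.621, 0.296, 0.3]]]
```

```bash
python3 -m crank '[{"dx":1,"dy":-19,"az":0.146},{"dx":1,"dy":-19,"az":0.146},{"dx":1,"dy":-19,"az":0.146},{"dx":1,"dy":-19,"az":0.146},{"dx":1,"dy":-19,"az":0.146},{"dx":1,"dy":-19,"az":0.146},{"dx":1,"dy":-19,"az":0.146},{"dx":1,"dy":-19,"az":0.146},{"dx":1,"dy":-22,"az":0.146},{},{}]'; python3 - <<'E'
from h import *
d=grab("wrist"); save(d,"w1.png"); print(np.array(d["tool_from_camera"]).round(3).tolist(),arm.sense()["qpos"].round(3))
import pickle; pickle.dump(d,open("w1.pkl","wb"))
E
```

```text
[[-0.0, -0.964, -0.267, 0.074], [1.0, -0.0, -0.001, 0.001], [0.001, -0.267, 0.964, -0.176], [0.0, 0.0, 0.0, 1.0]] [ 0.75   0.354  1.634 -0.     1.155 -0.002]invalid input at $[0]: expected keys dx, dy, dz, ax, ay, az, hand
```

View pics/w1.png

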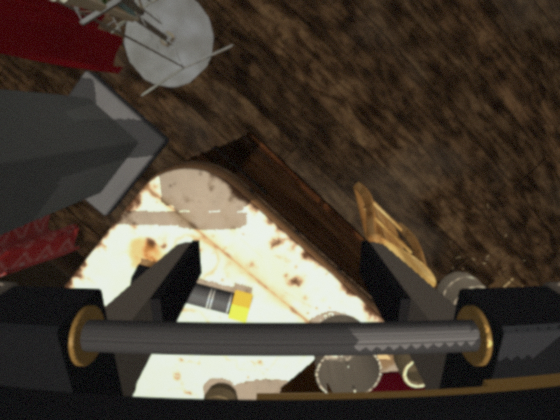

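The wrist picture shows the open fingers on both sides and the torch at about (215,298). The call was refused because every row needs all the keys.

```bash
python3 -m crank '[{"dx":1,"dy":-19,"dz":0,"ax":0,"ay":0,"az":0.146,"hand":1},{"dx":1,"dy":-19,"dz":0,"ax":0,"ay":0,"az":0.146,"hand":1},{"dx":1,"dy":-19,"dz":0,"ax":0,"ay":0,"az":0.146,"hand":1},{"dx":1,"dy":-19,"dz":0,"ax":0,"ay":0,"az":0.146,"hand":1},{"dx":1,"dy":-19,"dz":0,"ax":0,"ay":0,"az":0.146,"hand":1},{"dx":1,"dy":-19,"dz":0,"ax":0,"ay":0,"az":0.146,"hand":1},{"dx":1,"dy":-19,"dz":0,"ax":0,"ay":0,"az":0.146,"hand":1},{"dx":1,"dy":-19,"dz":0,"ax":0,"ay":0,"az":0.146,"hand":1},{"dx":1,"dy":-22,"dz":0,"ax":0,"ay":0,"az":0.146,"hand":1},{"dx":0,"dy":0,"dz":0,"ax":0,"ay":0,"az":0,"hand":1},{"dx":0,"dy":0,"dz":0,"ax":0,"ay":0,"az":0,"hand":1}]'; python3 - <<'E'
from h import *
d=grab("wrist"); save(d,"w2.png"); print(arm.sense()["qpos"].round(3))
import pickle; pickle.dump(d,open("w2.pkl","wb"))
E
```

```text
clock: 1.25
position: [0.4655, 0.253, 0.2072]
eef_rot: [-0.243, 0.97, 0.0, 0.0]
contact_force: [0.7, -0.1, -0.5]
gripper_width: 0.0922
grip_force: 0.0
[ 0.495  0.205  1.836  0.     1.1   -1.567]
```

View pics/w2.png

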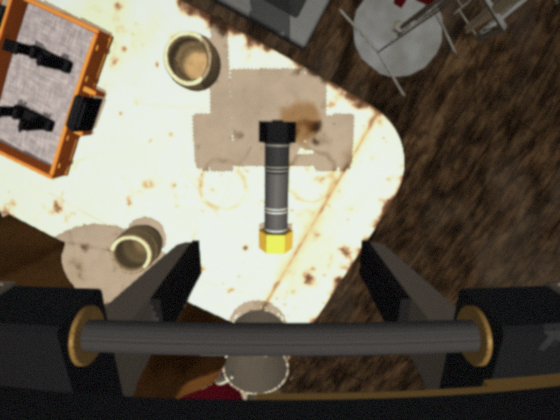

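The torch runs nearly vertically in the picture: tail end at (277,121), head end at (276,252), barrel about x 265–288. The front cup is at (190,60) and the clips are at the left.

```bash
python3 - <<'E'
from h import *
import pickle
d=pickle.load(open("w2.pkl","rb")); g=cv2.cvtColor(d["frame"],cv2.COLOR_RGB2GRAY).astype(int); hsv=cv2.cvtColor(d["frame"],cv2.COLOR_RGB2HSV)
for r in (150,165,180,195,205,220): 
    w=np.where(g[r,255:300]<130)[0]+255; print(r,w.min(),w.max())
y=cv2.inRange(hsv[215:265,240:310],(22,120,80),(36,255,255)); q=np.argwhere(y); print("yel",q.min(0)+[215,240],q.max(0)+[215,240])
b=np.argwhere(g[110:150,255:300]<60); print("tail",b.min(0)+[110,255],b.max(0)+[110,255])
E
```

```text
150 264 289
165 265 289
180 265 287
195 265 287
205 265 286
220 265 286
yel [230 260] [252 291]
tail [121 260] [149 295]
```

```bash
python3 - <<'E'
from h import *
import pickle
d=pickle.load(open("w2.pkl","rb"))
a=cast(d,[[276.8,150],[275.6,220]],.018); print(a.round(4).tolist(),"yaw",np.arctan2(*(a[1]-a[0])[1::-1]))
e=cast(d,[[277.5,121],[275.5,252.5]],.018);print(e.round(4).tolist(),"mid",e.mean(0).round(4),"len",np.linalg.norm(e[1]-e[0]))
T=R.from_quat(arm.sense()["eef_rot"]).as_matrix(); print("tool y yaw",np.arctan2(T[1,1],T[0,1])-np.pi/2)
m=cast(d,[[40,54],[25,118]],.057); print("clips approx",m.round(4).tolist())
E
```

```text
[[0.4303, 0.2287, 0.018], [0.5037, 0.266, 0.018]] yaw 0.47016224696300907
[[0.4019, 0.2145, 0.018], [0.5406, 0.2854, 0.018]] mid [0.4712 0.25   0.018 ] len 0.15579427619889843
tool y yaw 0.49101583114927827
clips approx [[0.4511, -0.0256, 0.057], [0.5179, -0.02, 0.057]]
```

```bash
python3 -m crank '[{"dx":4,"dy":-4.5,"dz":-25,"ax":0,"ay":0,"az":-0.02,"hand":1},{"dx":0,"dy":0,"dz":-35,"ax":0,"ay":0,"az":0,"hand":1},{"dx":0,"dy":0,"dz":-35,"ax":0,"ay":0,"az":0,"hand":1},{"dx":0,"dy":0,"dz":-35,"ax":0,"ay":0,"az":0,"hand":1},{"dx":0,"dy":0,"dz":-28,"ax":0,"ay":0,"az":0,"hand":1},{"dx":0,"dy":0,"dz":-15,"ax":0,"ay":0,"az":0,"hand":1},{"dx":0,"dy":0,"dz":-9,"ax":0,"ay":0,"az":0,"hand":1},{"dx":0,"dy":0,"dz":0,"ax":0,"ay":0,"az":0,"hand":1},{"dx":0,"dy":0,"dz":0,"ax":0,"ay":0,"az":0,"hand":1}]'
python3 -m crank '[{"dx":0,"dy":0,"dz":0,"ax":0,"ay":0,"az":0,"hand":-1},{"dx":0,"dy":0,"dz":0,"ax":0,"ay":0,"az":0,"hand":-1},{"dx":0,"dy":0,"dz":0,"ax":0,"ay":0,"az":0,"hand":-1},{"dx":0,"dy":0,"dz":0,"ax":0,"ay":0,"az":0,"hand":-1},{"dx":0,"dy":0,"dz":0,"ax":0,"ay":0,"az":0,"hand":-1},{"dx":0,"dy":0,"dz":0,"ax":0,"ay":0,"az":0,"hand":-1},{"dx":0,"dy":0,"dz":0,"ax":0,"ay":0,"az":0,"hand":-1},{"dx":0,"dy":0,"dz":0,"ax":0,"ay":0,"az":0,"hand":-1}]' 50
```

```text
clock: 2.2
position: [0.4699, 0.2491, 0.0257]
eef_rot: [-0.235, 0.972, 0.0, 0.0]
contact_force: [-0.5, 0.6, -0.4]
gripper_width: 0.092
grip_force: 0.0
clock: 3.0
position: [0.4694, 0.2484, 0.0252]
eef_rot: [-0.235, 0.972, -0.0, -0.0]
contact_force: [0.4, -0.6, -0.5]
gripper_width: 0.03
grip_force: 0.0
```

```bash
python3 -m crank '[{"dx":0,"dy":0,"dz":0,"ax":0,"ay":0,"az":0,"hand":-1},{"dx":0,"dy":0,"dz":0,"ax":0,"ay":0,"az":0,"hand":-1},{"dx":0,"dy":0,"dz":0,"ax":0,"ay":0,"az":0,"hand":-1},{"dx":0,"dy":0,"dz":10,"ax":0,"ay":0,"az":0,"hand":-1},{"dx":0,"dy":0,"dz":20,"ax":0,"ay":0,"az":0,"hand":-1},{"dx":0,"dy":0,"dz":30,"ax":0,"ay":0,"az":0,"hand":-1},{"dx":0,"dy":0,"dz":30,"ax":0,"ay":0,"az":0,"hand":-1},{"dx":0,"dy":0,"dz":30,"ax":0,"ay":0,"az":0,"hand":-1},{"dx":0,"dy":0,"dz":30,"ax":0,"ay":0,"az":0,"hand":-1},{"dx":0,"dy":0,"dz":25,"ax":0,"ay":0,"az":0,"hand":-1},{"dx":0,"dy":-25,"dz":0,"ax":0,"ay":0,"az":-0.06,"hand":-1},{"dx":0,"dy":-25,"dz":0,"ax":0,"ay":0,"az":-0.06,"hand":-1},{"dx":0,"dy":-25,"dz":0,"ax":0,"ay":0,"az":-0.06,"hand":-1},{"dx":0,"dy":-25,"dz":0,"ax":0,"ay":0,"az":-0.07,"hand":-1},{"dx":0,"dy":-25,"dz":0,"ax":0,"ay":0,"az":-0.07,"hand":-1},{"dx":0,"dy":-25,"dz":0,"ax":0,"ay":0,"az":-0.07,"hand":-1},{"dx":0,"dy":-20,"dz":0,"ax":0,"ay":0,"az":-0.07,"hand":-1},{"dx":0,"dy":0,"dz":0,"ax":0,"ay":0,"az":0,"hand":-1},{"dx":0,"dy":0,"dz":0,"ax":0,"ay":0,"az":0,"hand":-1},{"dx":0,"dy":0,"dz":0,"ax":0,"ay":0,"az":0,"hand":-1}]' 50
python3 - <<'E'
from h import *
d=grab("wrist"); save(d,"w3.png")
import pickle; pickle.dump(d,open("w3.pkl","wb"))
E
```

```text
clock: 5.0
position: [0.4696, 0.0791, 0.2005]
eef_rot: [-0.008, 1.0, 0.0, 0.0]
contact_force: [-0.1, -0.2, 0.6]
gripper_width: 0.0005
grip_force: 0.0
```

View pics/w3.png

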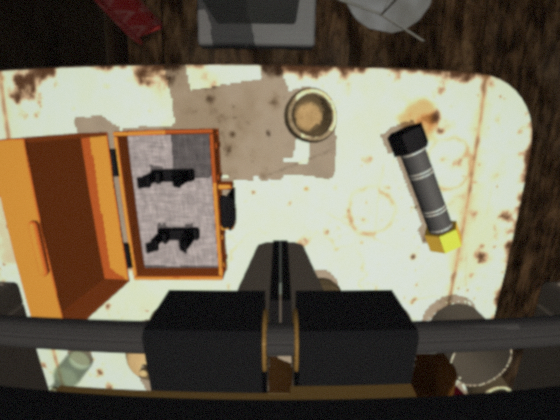

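The gripper came up empty (width 0). The torch still lies on the counter, tail at (407,138) and head at (443,240), so I need to grasp it again. The clips are visible at (165,178) and (173,238). I'll measure both now.

```bash
python3 - <<'E'
from h import *
import pickle
d=pickle.load(open("w3.pkl","rb")); im=d["frame"]; hsv=cv2.cvtColor(im,cv2.COLOR_RGB2HSV); g=cv2.cvtColor(im,cv2.COLOR_RGB2GRAY).astype(int)
def big(m): return max(cv2.findContours(m.astype(np.uint8),cv2.RETR_EXTERNAL,cv2.CHAIN_APPROX_NONE)[0],key=cv2.contourArea)
m=np.zeros(g.shape,np.uint8); m[110:262,375:475]=((g<120)|(cv2.inRange(hsv,(24,140,80),(34,255,255))>0))[110:262,375:475]
m=cv2.morphologyEx(m,cv2.MORPH_OPEN,np.ones((7,7))); r=cv2.minAreaRect(big(m)); b=cv2.boxPoints(r); print("torch",r)
w=cast(d,b,.018); print(w.round(3).tolist(), "mid",w.mean(0).round(4))
# barrel centreline
P=[]
for row in range(165,215,8):
    x=np.where(g[row,390:460]<120)[0]+390; P.append([(x.min()+x.max())/2,row])
c=cast(d,P,.018); f=np.polyfit(c[:,0],c[:,1],1); print("yaw",np.arctan(f[0]),"y at x=.469",np.polyval(f,.469)); print(c.round(3).tolist())
for n,(x0,y0,x1,y1) in(("A",(130,160,205,195)),("B",(135,222,208,258))):
    k=np.zeros(g.shape,np.uint8); k[y0:y1,x0:x1]=(g<45)[y0:y1,x0:x1]; q=big(k); x,y,ww,hh=cv2.boundingRect(q); print(n,x,y,ww,hh)
o=np.zeros(g.shape,np.uint8); o[115:290,110:232]=(cv2.inRange(hsv,(5,150,60),(20,255,255))>0)[115:290,110:232]
r=cv2.minAreaRect(big(o)); print("tray",r,cast(d,cv2.boxPoints(r),.032).round(4).tolist())
cv2.imwrite("pics/case3.png",cv2.resize(im[100:300,60:260],(800,600)[::1] and (600,600),interpolation=cv2.INTER_CUBIC)[:,:,::-1])
E
```

```text
torch ((412.39996337890625, 148.8000030517578), (53.66563415527344, 38.46036911010742), 63.43495178222656)
[[0.406, 0.191, 0.018], [0.387, 0.227, 0.018], [0.439, 0.262, 0.018], [0.459, 0.224, 0.018]] mid [0.4228 0.2258 0.018 ]
yaw 0.5151644711799829 y at x=.469 0.24582655587258165
[[0.44, 0.232, 0.018], [0.45, 0.229, 0.018], [0.458, 0.242, 0.018], [0.468, 0.247, 0.018], [0.477, 0.251, 0.018], [0.487, 0.255, 0.018], [0.496, 0.261, 0.018]]
A 138 169 56 18
B 147 228 52 24
tray ((174.3229522705078, 204.45887756347656), (151.46080017089844, 115.35590362548828), 87.1375961303711) [[0.4079, -0.1013, 0.032], [0.4016, 0.0231, 0.032], [0.5755, 0.0275, 0.032], [0.5874, -0.1141, 0.032]]
```

View pics/case3.png

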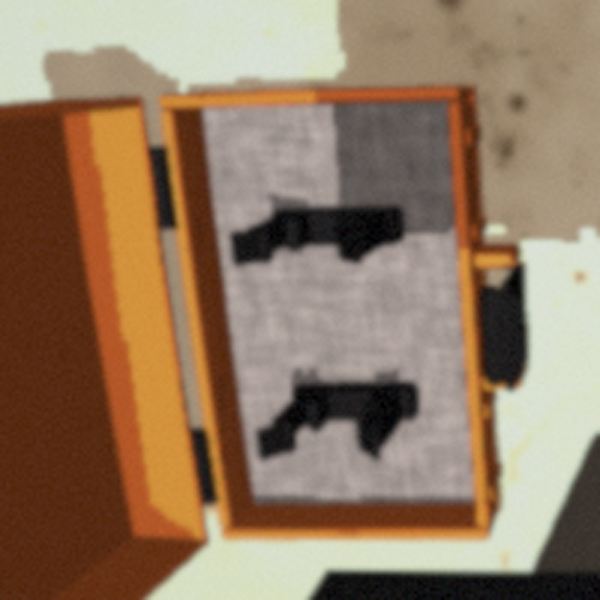

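The crop shows the tray rim corners at about (163,101), (462,93), (225,537) and (488,533), the catch at (500,330), and both clips.

```bash
python3 - <<'E'
from h import *
import pickle
d=pickle.load(open("w3.pkl","rb"))
c=cast(d,[[60+x/3,100+y/3] for x,y in((163,101),(462,93),(488,533),(225,537))],.032)
print(c.round(4).tolist(),"mid",c.mean(0).round(4)); 
for i in range(4):
    v=c[(i+1)%4]-c[i]; print(np.linalg.norm(v).round(4),np.arctan2(v[1],v[0]).round(3))
# clip tops (0.059): bottom-lid-side tip and right tip
print(cast(d,[[60+x/3,100+y/3] for x,y in((252,247),(355,247),(279,442),(374,442))],.059).round(4).tolist())
t=pickle.load(open("top0.pkl","rb"))
E
```

```text
[[0.41, -0.1, 0.032], [0.4069, 0.0081, 0.032], [0.5765, 0.0119, 0.032], [0.5813, -0.0951, 0.032]] mid [ 0.4937 -0.0438  0.032 ]
0.1081 1.599
0.1696 0.023
0.1072 -1.525
0.1714 -3.113
[[0.4574, -0.0601, 0.059], [0.457, -0.0245, 0.059], [0.5282, -0.0571, 0.059], [0.5274, -0.0225, 0.059]]
```

```bash
python3 -m crank '[{"dx":0,"dy":20,"dz":0,"ax":0,"ay":0,"az":0.07,"hand":1},{"dx":0,"dy":25,"dz":0,"ax":0,"ay":0,"az":0.07,"hand":1},{"dx":0,"dy":25,"dz":0,"ax":0,"ay":0,"az":0.07,"hand":1},{"dx":0,"dy":25,"dz":0,"ax":0,"ay":0,"az":0.07,"hand":1},{"dx":0,"dy":25,"dz":0,"ax":0,"ay":0,"az":0.07,"hand":1},{"dx":0,"dy":25,"dz":0,"ax":0,"ay":0,"az":0.06,"hand":1},{"dx":0,"dy":23,"dz":0,"ax":0,"ay":0,"az":0.06,"hand":1},{"dx":0,"dy":0,"dz":0,"ax":0,"ay":0,"az":0,"hand":1},{"dx":0,"dy":0,"dz":0,"ax":0,"ay":0,"az":0,"hand":1},{"dx":0,"dy":0,"dz":0,"ax":0,"ay":0,"az":0,"hand":1}]'
python3 - <<'E'
from h import *
d=grab("wrist"); save(d,"w4.png"); g=cv2.cvtColor(d["frame"],cv2.COLOR_RGB2GRAY).astype(int)
import pickle; pickle.dump(d,open("w4.pkl","wb"))
P=[]
for r in range(155,225,10):
    w=np.where(g[r,240:310]<120)[0]+240; P.append([(w.min()+w.max())/2,r]); print(r,w.min(),w.max())
a=cast(d,P,.018); f=np.polyfit(a[:,0],a[:,1],1); print("yaw",np.arctan(f[0]),"y@.469",np.polyval(f,.469))
hsv=cv2.cvtColor(d["frame"],cv2.COLOR_RGB2HSV); q=np.argwhere(cv2.inRange(hsv[205:275,230:320],(22,120,80),(36,255,255))); print(q.min(0)+[205,230],q.max(0)+[205,230])
b=np.argwhere(g[100:150,240:310]<60)+[100,240]; print("tail",b.min(0))
E
```

```text
clock: 6.05
position: [0.4692, 0.2459, 0.2]
eef_rot: [-0.24, 0.971, -0.0, -0.0]
contact_force: [-0.8, 0.0, -0.1]
gripper_width: 0.078
grip_force: 0.0
155 271 295
165 271 296
175 272 294
185 272 294
195 272 293
205 272 293
215 272 293
yaw 0.4725534348161295 y@.469 0.24791713350654887
[232 266] [255 298]
tail [121 266]
```

```bash
python3 -m crank '[{"dx":0,"dy":2,"dz":-25,"ax":0,"ay":0,"az":-0.012,"hand":1},{"dx":0,"dy":0,"dz":-35,"ax":0,"ay":0,"az":0,"hand":1},{"dx":0,"dy":0,"dz":-35,"ax":0,"ay":0,"az":0,"hand":1},{"dx":0,"dy":0,"dz":-35,"ax":0,"ay":0,"az":0,"hand":1},{"dx":0,"dy":0,"dz":-28,"ax":0,"ay":0,"az":0,"hand":1},{"dx":0,"dy":0,"dz":-12,"ax":0,"ay":0,"az":0,"hand":1},{"dx":0,"dy":0,"dz":-6,"ax":0,"ay":0,"az":0,"hand":-1},{"dx":0,"dy":0,"dz":0,"ax":0,"ay":0,"az":0,"hand":-1},{"dx":0,"dy":0,"dz":0,"ax":0,"ay":0,"az":0,"hand":-1},{"dx":0,"dy":0,"dz":0,"ax":0,"ay":0,"az":0,"hand":-1},{"dx":0,"dy":0,"dz":0,"ax":0,"ay":0,"az":0,"hand":-1},{"dx":0,"dy":0,"dz":0,"ax":0,"ay":0,"az":0,"hand":-1},{"dx":0,"dy":0,"dz":0,"ax":0,"ay":0,"az":0,"hand":-1},{"dx":0,"dy":0,"dz":0,"ax":0,"ay":0,"az":0,"hand":-1},{"dx":0,"dy":0,"dz":0,"ax":0,"ay":0,"az":0,"hand":-1},{"dx":0,"dy":0,"dz":0,"ax":0,"ay":0,"az":0,"hand":-1}]' 45
python3 -m crank '[{"dx":0,"dy":0,"dz":0,"ax":0,"ay":0,"az":0,"hand":-1},{"dx":0,"dy":0,"dz":0,"ax":0,"ay":0,"az":0,"hand":-1}]'
python3 -m crank '[{"dx":0,"dy":0,"dz":8,"ax":0,"ay":0,"az":0,"hand":-1},{"dx":0,"dy":0,"dz":0,"ax":0,"ay":0,"az":0,"hand":-1}]'
```

```text
clock: 7.7
position: [0.4694, 0.2485, 0.0242]
eef_rot: [-0.234, 0.972, -0.0, -0.0]
contact_force: [0.6, 0.2, -0.7]
gripper_width: 0.0144
grip_force: 0.0
clock: 7.9
position: [0.4699, 0.2492, 0.0249]
eef_rot: [-0.234, 0.972, 0.0, 0.001]
contact_force: [-3.0, 2.4, 8.6]
gripper_width: 0.0006
grip_force: 3.9
clock: 8.1
position: [0.47, 0.2487, 0.033]
eef_rot: [-0.234, 0.972, 0.0, 0.001]
contact_force: [0.5, -0.5, -1.0]
gripper_width: 0.0004
grip_force: 0.0
```

```bash
python3 - <<'E'
from h import *
import pickle
d=pickle.load(open("w3.pkl","rb"))
M=np.linalg.inv(d["tool_from_camera"]); K,D=KD(d)
def pt(P): return cv2.projectPoints(np.array(P,float).reshape(-1,1,3),cv2.Rodrigues(M[:3,:3])[0],M[:3,3],K,D)[0].reshape(-1,2).round(1).tolist()
print(pt([[0,0,.022],[0,0,.003],[0,0,-.066],[.01,0,.022],[-.01,0,.022]]))
d=grab("wrist"); save(d,"w5.png")
E
```

```text
[[281.1, 237.4], [281.1, 248.5], [281.6, 315.3], [281.1, 222.9], [281.1, 251.6]]
```

View pics/w5.png

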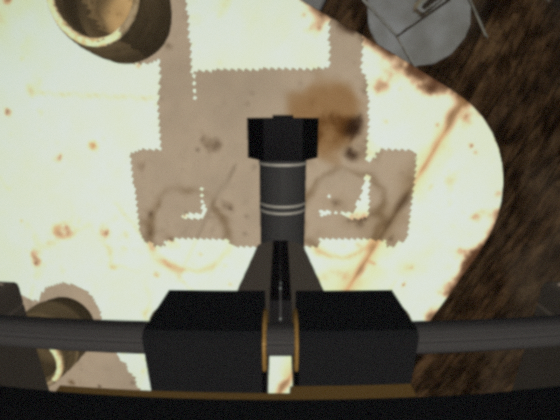

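The shut fingers sit on top of the barrel, with their visible tips at about (280,240) where the stated tool length predicts row 223. Both that and the contact at 14 mm opening put the real tips about 5 mm behind the TCP rather than 22 mm ahead. I'll open and lower in small, force-checked steps.

```bash
python3 -m crank '[{"dx":0,"dy":0,"dz":0,"ax":0,"ay":0,"az":0,"hand":1},{"dx":0,"dy":0,"dz":0,"ax":0,"ay":0,"az":0,"hand":1},{"dx":0,"dy":0,"dz":0,"ax":0,"ay":0,"az":0,"hand":1},{"dx":0,"dy":0,"dz":0,"ax":0,"ay":0,"az":0,"hand":1},{"dx":0,"dy":0,"dz":0,"ax":0,"ay":0,"az":0,"hand":1},{"dx":0,"dy":0,"dz":0,"ax":0,"ay":0,"az":0,"hand":1},{"dx":0,"dy":0,"dz":0,"ax":0,"ay":0,"az":0,"hand":1},{"dx":0,"dy":0,"dz":0,"ax":0,"ay":0,"az":0,"hand":1},{"dx":0,"dy":0,"dz":-5,"ax":0,"ay":0,"az":0,"hand":1},{"dx":0,"dy":0,"dz":-6,"ax":0,"ay":0,"az":0,"hand":1},{"dx":0,"dy":0,"dz":-3,"ax":0,"ay":0,"az":0,"hand":1},{"dx":0,"dy":0,"dz":0,"ax":0,"ay":0,"az":0,"hand":1}]'
python3 -m crank '[{"dx":0,"dy":0,"dz":-3,"ax":0,"ay":0,"az":0,"hand":1},{"dx":0,"dy":0,"dz":0,"ax":0,"ay":0,"az":0,"hand":1}]'
python3 -m crank '[{"dx":0,"dy":0,"dz":-4,"ax":0,"ay":0,"az":0,"hand":1},{"dx":0,"dy":0,"dz":0,"ax":0,"ay":0,"az":0,"hand":1}]'
```

```text
clock: 9.35
position: [0.4689, 0.2482, 0.0174]
eef_rot: [-0.234, 0.972, -0.0, -0.001]
contact_force: [-0.3, -0.3, 0.4]
gripper_width: 0.0915
grip_force: 0.0
clock: 9.55
position: [0.4693, 0.2484, 0.0149]
eef_rot: [-0.234, 0.972, -0.0, -0.0]
contact_force: [0.5, 0.2, 0.6]
gripper_width: 0.0919
grip_force: 0.0
clock: 9.75
position: [0.4692, 0.2483, 0.0108]
eef_rot: [-0.234, 0.972, -0.0, -0.0]
contact_force: [-0.2, -0.3, 0.6]
gripper_width: 0.0917
grip_force: 0.0
```

```bash
python3 -m crank '[{"dx":0,"dy":0,"dz":-4,"ax":0,"ay":0,"az":0,"hand":1},{"dx":0,"dy":0,"dz":0,"ax":0,"ay":0,"az":0,"hand":1}]'
python3 -m crank '[{"dx":0,"dy":0,"dz":-4,"ax":0,"ay":0,"az":0,"hand":1},{"dx":0,"dy":0,"dz":0,"ax":0,"ay":0,"az":0,"hand":1}]' | grep -E "pos|for"
python3 -m crank '[{"dx":0,"dy":0,"dz":-3,"ax":0,"ay":0,"az":0,"hand":1},{"dx":0,"dy":0,"dz":0,"ax":0,"ay":0,"az":0,"hand":1}]'| grep -E "pos|for"
```

```text
clock: 9.95
position: [0.4692, 0.2483, 0.0068]
eef_rot: [-0.234, 0.972, -0.0, -0.0]
contact_force: [0.7, 0.1, -0.3]
gripper_width: 0.0916
grip_force: 0.0
position: [0.4691, 0.2483, 0.0027]
contact_force: [-1.0, -0.2, 0.0]
grip_force: 0.0
position: [0.4693, 0.2483, -0.0001]
contact_force: [0.2, -0.1, -0.8]
grip_force: 0.0
```

```bash
python3 -m crank '[{"dx":0,"dy":0,"dz":-1,"ax":0,"ay":0,"az":0,"hand":-1},{"dx":0,"dy":0,"dz":0,"ax":0,"ay":0,"az":0,"hand":-1},{"dx":0,"dy":0,"dz":0,"ax":0,"ay":0,"az":0,"hand":-1},{"dx":0,"dy":0,"dz":0,"ax":0,"ay":0,"az":0,"hand":-1},{"dx":0,"dy":0,"dz":0,"ax":0,"ay":0,"az":0,"hand":-1},{"dx":0,"dy":0,"dz":0,"ax":0,"ay":0,"az":0,"hand":-1},{"dx":0,"dy":0,"dz":0,"ax":0,"ay":0,"az":0,"hand":-1},{"dx":0,"dy":0,"dz":0,"ax":0,"ay":0,"az":0,"hand":-1},{"dx":0,"dy":0,"dz":0,"ax":0,"ay":0,"az":0,"hand":-1},{"dx":0,"dy":0,"dz":0,"ax":0,"ay":0,"az":0,"hand":-1},{"dx":0,"dy":0,"dz":0,"ax":0,"ay":0,"az":0,"hand":-1},{"dx":0,"dy":0,"dz":0,"ax":0,"ay":0,"az":0,"hand":-1}]' 50
python3 -m crank '[{"dx":0,"dy":0,"dz":6,"ax":0,"ay":0,"az":0,"hand":-1},{"dx":0,"dy":0,"dz":0,"ax":0,"ay":0,"az":0,"hand":-1}]'
```

```text
clock: 11.55
position: [0.4695, 0.2485, -0.0008]
eef_rot: [-0.234, 0.972, 0.0, 0.0]
contact_force: [-1.4, 0.9, 0.8]
gripper_width: 0.0269
grip_force: 50.0
clock: 11.75
position: [0.4697, 0.2485, 0.0057]
eef_rot: [-0.234, 0.972, 0.0, 0.0]
contact_force: [0.8, 0.2, -2.4]
gripper_width: 0.027
grip_force: 50.0
```

```bash
python3 -m crank '[{"dx":0,"dy":0,"dz":15,"ax":0,"ay":0,"az":0,"hand":-1},{"dx":0,"dy":0,"dz":30,"ax":0,"ay":0,"az":0,"hand":-1},{"dx":0,"dy":0,"dz":30,"ax":0,"ay":0,"az":0,"hand":-1},{"dx":0,"dy":0,"dz":30,"ax":0,"ay":0,"az":0,"hand":-1},{"dx":0,"dy":0,"dz":30,"ax":0,"ay":0,"az":0,"hand":-1},{"dx":0,"dy":0,"dz":25,"ax":0,"ay":0,"az":0,"hand":-1},{"dx":2,"dy":-23,"dz":0,"ax":0,"ay":0,"az":-0.045,"hand":-1},{"dx":2,"dy":-23,"dz":0,"ax":0,"ay":0,"az":-0.045,"hand":-1},{"dx":2,"dy":-23,"dz":0,"ax":0,"ay":0,"az":-0.045,"hand":-1},{"dx":2,"dy":-23,"dz":0,"ax":0,"ay":0,"az":-0.045,"hand":-1},{"dx":2,"dy":-23,"dz":0,"ax":0,"ay":0,"az":-0.045,"hand":-1},{"dx":2,"dy":-23,"dz":0,"ax":0,"ay":0,"az":-0.045,"hand":-1},{"dx":2,"dy":-23,"dz":0,"ax":0,"ay":0,"az":-0.045,"hand":-1},{"dx":2,"dy":-23,"dz":0,"ax":0,"ay":0,"az":-0.045,"hand":-1},{"dx":2,"dy":-23,"dz":0,"ax":0,"ay":0,"az":-0.045,"hand":-1},{"dx":2,"dy":-23,"dz":0,"ax":0,"ay":0,"az":-0.045,"hand":-1},{"dx":2,"dy":0,"dz":0,"ax":-0.15,"ay":0,"az":0,"hand":-1},{"dx":0,"dy":0,"dz":0,"ax":-0.15,"ay":0,"az":0,"hand":-1},{"dx":0,"dy":0,"dz":0,"ax":-0.15,"ay":0,"az":0,"hand":-1},{"dx":0,"dy":0,"dz":0,"ax":0,"ay":0,"az":0,"hand":-1}]' 50
python3 -m crank '[{"dx":0,"dy":-22,"dz":-15,"ax":0,"ay":0,"az":0,"hand":-1},{"dx":0,"dy":-22,"dz":-15,"ax":0,"ay":0,"az":0,"hand":-1},{"dx":0,"dy":-23,"dz":-15,"ax":0,"ay":0,"az":0,"hand":-1},{"dx":0,"dy":0,"dz":-15,"ax":0,"ay":0,"az":0,"hand":-1},{"dx":0,"dy":0,"dz":0,"ax":0,"ay":0,"az":0,"hand":-1},{"dx":0,"dy":0,"dz":0,"ax":0,"ay":0,"az":0,"hand":-1}]'
python3 - <<'E'
from h import *
import pickle
d=grab("wrist"); pickle.dump(d,open("w6.pkl","wb")); t=grab("top"); pickle.dump(t,open("t6.pkl","wb"))
a=d["frame"][::1,:,::-1]; b=cv2.resize(t["frame"][110:290,240:440],(400,360),interpolation=cv2.INTER_CUBIC)[:,:,::-1]
w=cv2.resize(a,(400,300)); cv2.imwrite("pics/c6.png",np.hstack([np.vstack([w,np.zeros((60,400,3),np.uint8)]),b]))
print(R.from_quat(arm.sense()["eef_rot"]).as_matrix().round(3).tolist())
E
```

```text
clock: 13.75
position: [0.4913, 0.0207, 0.1641]
eef_rot: [-0.013, 0.974, -0.225, -0.003]
contact_force: [0.2, 0.1, -2.0]
gripper_width: 0.0271
grip_force: 50.0
clock: 14.35
position: [0.4914, -0.0484, 0.1053]
eef_rot: [-0.011, 0.975, -0.223, -0.003]
contact_force: [-0.5, -0.1, -1.7]
gripper_width: 0.0274
grip_force: 50.0
[[-1.0, -0.023, 0.001], [-0.021, 0.901, -0.434], [0.009, -0.434, -0.901]]
```

View pics/c6.png

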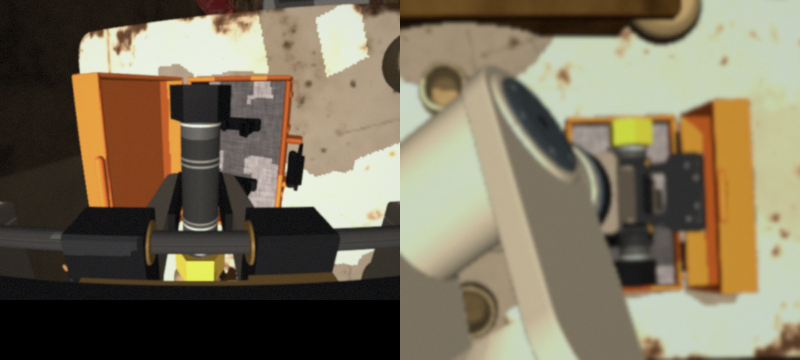

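The wrist half shows the torch held across the tray with the clips' right-hand sides peeking out at (240,127). The top half shows the yellow head at (631,131) and the tail at (635,272), with the gripper body clear of the lid.

```bash
python3 - <<'E'
from h import *
import pickle
t=pickle.load(open("t6.pkl","rb")); im=t["frame"]; hsv=cv2.cvtColor(im,cv2.COLOR_RGB2HSV)
y=cv2.inRange(hsv[160:200,330:380],(25,150,100),(36,255,255)); q=np.argwhere(y)+[160,330]; print("yel",q.min(0),q.max(0),q.mean(0))
g=cv2.cvtColor(im,cv2.COLOR_RGB2GRAY).astype(int); k=np.argwhere(g[236:262,335:376]<40)+[236,335]; print("tail",k.min(0),k.max(0))
for uv in ([q[:,1].mean(),q[:,0].min()],[ (k[:,1].min()+k[:,1].max())/2,k[:,0].max()]): print(cast(t,[uv],.122).round(4),cast(t,[uv],.14).round(4))
t0=pickle.load(open("top0.pkl","rb"))
print("floor/rim rows",cast(t,[[351,194],[352,230]],.059).round(4).tolist())
# case rim: orange profile in initial top image, row 212
h0=cv2.cvtColor(t0["frame"],cv2.COLOR_RGB2HSV)
for r in (182,202,222,242): x=np.where(cv2.inRange(h0[r:r+1],(5,150,70),(20,255,255))[0])[0]; x=x[(x>315)&(x<388)]; print(r,x.tolist())
for c in (335,350,365): x=np.where(cv2.inRange(h0[:,c:c+1],(5,150,70),(20,255,255))[:,0])[0]; x=x[(x>150)&(x<270)]; print(c,x.tolist())
E
```

```text
yel [169 345] [182 365] [175.34836066 354.90163934]
tail [240 348] [252 366]
[[ 0.5664 -0.0383  0.122 ]] [[ 0.5643 -0.0358  0.14  ]]
[[ 0.415 -0.04   0.122]] [[ 0.4157 -0.0375  0.14  ]]
floor/rim rows [[0.5247, -0.0386, 0.059], [0.4549, -0.0396, 0.059]]
182 [324, 325, 375, 376, 377, 378, 379, 380, 381, 382, 383, 384, 385, 386, 387]
202 [318, 319, 320, 321, 322, 323, 324, 325, 376, 377, 378, 382, 383, 384, 385, 386, 387]
222 [325, 326, 377, 378, 383, 384, 385, 386, 387]
242 [326, 327, 378, 379, 380, 381, 382, 383, 384, 385, 386, 387]
335 [170, 254, 255, 256]
350 [169, 170, 254, 255]
365 [169, 170, 253, 254]
```

```bash
python3 -m crank '[{"dx":0,"dy":-3,"dz":-10,"ax":0,"ay":0,"az":0.01,"hand":-1},{"dx":0,"dy":0,"dz":-15,"ax":0,"ay":0,"az":0,"hand":-1},{"dx":0,"dy":0,"dz":-12,"ax":0,"ay":0,"az":0,"hand":-1},{"dx":0,"dy":0,"dz":-8,"ax":0,"ay":0,"az":0,"hand":-1},{"dx":0,"dy":0,"dz":0,"ax":0,"ay":0,"az":0,"hand":-1}]' 60
python3 -m crank '[{"dx":0,"dy":0,"dz":-5,"ax":0,"ay":0,"az":0,"hand":-1},{"dx":0,"dy":0,"dz":-3,"ax":0,"ay":0,"az":0,"hand":-1},{"dx":0,"dy":0,"dz":0,"ax":0,"ay":0,"az":0,"hand":-1}]'
```

```text
clock: 14.95
position: [0.4904, -0.0517, 0.0586]
eef_rot: [-0.017, 0.975, -0.223, -0.003]
contact_force: [-0.2, 0.0, -2.0]
gripper_width: 0.0271
grip_force: 60.0
clock: 15.25
position: [0.4914, -0.0516, 0.052]
eef_rot: [-0.016, 0.975, -0.223, -0.002]
contact_force: [-0.1, 0.6, -1.6]
gripper_width: 0.027
grip_force: 60.0
```

```bash
for i in 1; do python3 -m crank '[{"dx":0,"dy":0,"dz":-4,"ax":0,"ay":0,"az":0,"hand":-1},{"dx":0,"dy":0,"dz":-4,"ax":0,"ay":0,"az":0,"hand":-1},{"dx":0,"dy":0,"dz":0,"ax":0,"ay":0,"az":0,"hand":-1}]' | grep -E "pos|ct_"; done
python3 -m crank '[{"dx":0,"dy":0,"dz":-4,"ax":0,"ay":0,"az":0,"hand":-1},{"dx":0,"dy":0,"dz":0,"ax":0,"ay":0,"az":0,"hand":-1}]' | grep -E "pos|ct_"
python3 -m crank '[{"dx":0,"dy":0,"dz":-4,"ax":0,"ay":0,"az":0,"hand":-1},{"dx":0,"dy":0,"dz":0,"ax":0,"ay":0,"az":0,"hand":-1}]' | grep -E "pos|ct_"
```

```text
position: [0.4912, -0.0516, 0.0438]
contact_force: [0.7, 0.3, -2.5]
position: [0.4914, -0.052, 0.0401]
contact_force: [0.9, -3.0, -1.8]
position: [0.4916, -0.0523, 0.0363]
contact_force: [1.7, -6.9, -1.4]
```

```bash
python3 -m crank '[{"dx":0,"dy":-2,"dz":0,"ax":0,"ay":0,"az":0,"hand":-1},{"dx":0,"dy":0,"dz":0,"ax":0,"ay":0,"az":0,"hand":-1}]' | grep -E "pos|ct_"; python3 -m crank '[{"dx":0,"dy":-1,"dz":-2,"ax":0,"ay":0,"az":0,"hand":-1},{"dx":0,"dy":0,"dz":0,"ax":0,"ay":0,"az":0,"hand":-1}]' | grep -E "pos|ct_"; python3 -c "
from h import *;print(arm.sense()['moment'])"
```

```text
position: [0.4917, -0.0534, 0.0362]
contact_force: [-1.1, 0.3, 2.1]
position: [0.4923, -0.0539, 0.0344]
contact_force: [-1.0, 3.2, 5.9]
[ 0.48432565  0.05118133 -0.01933362]
```

```bash
python3 -m crank '[{"dx":0,"dy":0.5,"dz":-3,"ax":0,"ay":0,"az":0,"hand":-1},{"dx":0,"dy":0,"dz":0,"ax":0,"ay":0,"az":0,"hand":-1}]' | grep -E "pos|ct_"; python3 -m crank '[{"dx":0,"dy":0,"dz":-3,"ax":0,"ay":0,"az":0,"hand":-1},{"dx":0,"dy":0,"dz":0,"ax":0,"ay":0,"az":0,"hand":-1}]' | grep -E "pos|ct_|wid"
```

```text
position: [0.4926, -0.0534, 0.0314]
contact_force: [2.1, 1.5, 1.1]
position: [0.4923, -0.0535, 0.0281]
contact_force: [3.4, 1.9, -1.0]
gripper_width: 0.0266
```

```bash
python3 -m crank '[{"dx":0,"dy":0,"dz":-3,"ax":0,"ay":0,"az":0,"hand":-1},{"dx":0,"dy":0,"dz":0,"ax":0,"ay":0,"az":0,"hand":-1}]' | grep -E "pos|ct_"; python3 -m crank '[{"dx":0,"dy":0,"dz":-2.5,"ax":0,"ay":0,"az":0,"hand":-1},{"dx":0,"dy":0,"dz":0,"ax":0,"ay":0,"az":0,"hand":-1}]' | grep -E "pos|ct_|wid"; python3 -c "
from h import *;s=arm.sense();print(s['moment'],R.from_quat(s['eef_rot']).as_matrix()[:,2])"
```

```text
position: [0.4916, -0.0537, 0.0246]
contact_force: [2.4, 2.4, -5.2]
position: [0.4909, -0.0538, 0.022]
contact_force: [2.0, 4.2, -5.4]
gripper_width: 0.0266
[ 1.20777884 -0.16910806  0.00725253] [ 0.00347566 -0.43444281 -0.90069271]
```

```bash
python3 -m crank '[{"dx":0,"dy":1,"dz":-2,"ax":0,"ay":0,"az":0,"hand":-1},{"dx":0,"dy":0,"dz":0,"ax":0,"ay":0,"az":0,"hand":-1}]' | grep -E "pos|ct_|wid";python3 -m crank '[{"dx":0,"dy":0,"dz":-2,"ax":0,"ay":0,"az":0,"hand":-1},{"dx":0,"dy":0,"dz":0,"ax":0,"ay":0,"az":0,"hand":-1}]' | grep -E "pos|ct_|wid"
```

```text
position: [0.4909, -0.0534, 0.0209]
contact_force: [-1.8, 1.4, 3.9]
gripper_width: 0.0263
position: [0.4911, -0.0536, 0.0205]
contact_force: [-7.2, 7.7, 26.8]
gripper_width: 0.0266
```

```bash
python3 -m crank '[{"dx":0,"dy":0,"dz":2,"ax":0,"ay":0,"az":0,"hand":-0.22},{"dx":0,"dy":0,"dz":0,"ax":0,"ay":0,"az":0,"hand":-0.22},{"dx":0,"dy":0,"dz":0,"ax":0,"ay":0,"az":0,"hand":-0.22},{"dx":0,"dy":0,"dz":0,"ax":0,"ay":0,"az":0,"hand":-0.22},{"dx":0,"dy":0,"dz":0,"ax":0,"ay":0,"az":0,"hand":-0.22}]'
python3 -m crank '[{"dx":0,"dy":4.3,"dz":9,"ax":0,"ay":0,"az":0,"hand":-0.22},{"dx":0,"dy":4.3,"dz":9,"ax":0,"ay":0,"az":0,"hand":-0.22}]' | grep -E "pos|ct_|wid"
```

```text
clock: 18.05
position: [0.4912, -0.0532, 0.0205]
eef_rot: [-0.016, 0.975, -0.223, -0.002]
contact_force: [0.2, 1.0, 0.3]
gripper_width: 0.036
grip_force: 0.0
position: [0.4912, -0.0443, 0.0392]
contact_force: [-0.3, -0.3, -0.2]
gripper_width: 0.0362
```

```bash
python3 -m crank '[{"dx":0,"dy":9,"dz":18,"ax":0,"ay":0,"az":0,"hand":-0.22},{"dx":0,"dy":9,"dz":18,"ax":0,"ay":0,"az":0,"hand":-0.22},{"dx":0,"dy":9,"dz":18,"ax":0,"ay":0,"az":0,"hand":-0.22},{"dx":0,"dy":0,"dz":22,"ax":0,"ay":0,"az":0,"hand":-1},{"dx":0,"dy":0,"dz":22,"ax":0.15,"ay":0,"az":0,"hand":-1},{"dx":0,"dy":0,"dz":22,"ax":0.15,"ay":0,"az":0,"hand":-1},{"dx":0,"dy":0,"dz":22,"ax":0.15,"ay":0,"az":0,"hand":-1},{"dx":0,"dy":0,"dz":20,"ax":0,"ay":0,"az":0,"hand":-1},{"dx":0,"dy":0,"dz":0,"ax":0,"ay":0,"az":0,"hand":-1},{"dx":0,"dy":0,"dz":0,"ax":0,"ay":0,"az":0,"hand":-1}]'
python3 - <<'E'
from h import *
import pickle
d=grab("wrist"); pickle.dump(d,open("w7.pkl","wb")); save(d,"w7.png")
E
```

```text
clock: 19.25
position: [0.4914, -0.0173, 0.2009]
eef_rot: [-0.016, 1.0, -0.0, 0.003]
contact_force: [0.2, -0.0, -0.6]
gripper_width: 0.0003
grip_force: 0.0
```

View pics/w7.png

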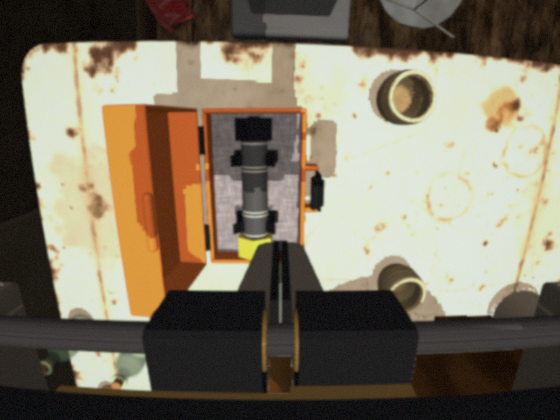

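The torch lies in both clips at about (255,185), with the tail at row 117 and the head at row 258. The catch is at (317,190) and the lid is still open on the left. I'll check the lengthwise centring numerically.

```bash
python3 - <<'E'
from h import *
import pickle
d=pickle.load(open("w7.pkl","rb")); im=d["frame"]; hsv=cv2.cvtColor(im,cv2.COLOR_RGB2HSV); g=cv2.cvtColor(im,cv2.COLOR_RGB2GRAY)
print("col254",g[104:146:1,252].tolist()); print("lower col245", [tuple(int(v) for v in p) for p in im[228:270:2,244]])
for n,uv,z in(("tail end",[253,117],.045),("head end",[254,259],.045),("rim S",[253,108.5],.032),("rim N",[245,262],.032),("clipS",[254,158],.05),("clipN",[256,222],.05)): print(n,cast(d,[uv],z)[0].round(4))
E
```

```text
col254 [152, 150, 143, 135, 122, 117, 116, 102, 89, 81, 84, 76, 55, 27, 22, 15, 15, 17, 23, 18, 22, 20, 16, 17, 18, 19, 14, 14, 19, 21, 17, 20, 18, 15, 12, 19, 28, 48, 80, 106, 106, 87]
lower col245 [(53, 51, 52), (54, 53, 50), (75, 70, 65), (114, 107, 95), (100, 89, 64), (151, 140, 49), (220, 216, 79), (223, 220, 80), (225, 220, 82), (225, 221, 81), (223, 220, 80), (224, 221, 80), (223, 220, 80), (225, 222, 82), (222, 218, 79), (181, 156, 56), (203, 126, 55), (221, 169, 101), (224, 223, 191), (225, 232, 210), (224, 230, 208)]
tail end [ 0.4153 -0.0477  0.045 ]
head end [ 0.569 -0.045  0.045]
rim S [ 0.4068 -0.0489  0.032 ]
rim N [ 0.5792 -0.0565  0.032 ]
clipS [ 0.4556 -0.0457  0.05  ]
clipN [ 0.5236 -0.0429  0.05  ]
```

```bash
python3 -m crank '[{"dx":0,"dy":-30,"dz":4,"ax":0,"ay":0,"az":0,"hand":-1},{"dx":0,"dy":-35,"dz":0,"ax":0,"ay":0,"az":0,"hand":-1},{"dx":0,"dy":-35,"dz":0,"ax":0,"ay":0,"az":0,"hand":-1},{"dx":0,"dy":-35,"dz":0,"ax":0,"ay":0,"az":0,"hand":-1},{"dx":0,"dy":-35,"dz":0,"ax":0,"ay":0,"az":0,"hand":-1},{"dx":0,"dy":-30,"dz":0,"ax":0,"ay":0,"az":0,"hand":-1},{"dx":0,"dy":0,"dz":-25,"ax":0,"ay":0,"az":0,"hand":-1},{"dx":0,"dy":0,"dz":-25,"ax":0,"ay":0,"az":0,"hand":-1},{"dx":0,"dy":0,"dz":-25,"ax":0,"ay":0,"az":0,"hand":-1},{"dx":0,"dy":0,"dz":-25,"ax":0,"ay":0,"az":0,"hand":-1},{"dx":0,"dy":0,"dz":0,"ax":0,"ay":0,"az":0,"hand":-1}]'
python3 -m crank '[{"dx":0,"dy":8,"dz":0,"ax":0,"ay":0,"az":0,"hand":-1},{"dx":0,"dy":8,"dz":0,"ax":0,"ay":0,"az":0,"hand":-1},{"dx":0,"dy":8,"dz":0,"ax":0,"ay":0,"az":0,"hand":-1},{"dx":0,"dy":8,"dz":0,"ax":0,"ay":0,"az":0,"hand":-1},{"dx":0,"dy":0,"dz":0,"ax":0,"ay":0,"az":0,"hand":-1}]' | grep -E "pos|ct_"
```

```text
clock: 20.4
position: [0.4887, -0.2149, 0.1004]
eef_rot: [-0.017, 1.0, 0.001, -0.002]
contact_force: [-1.0, -0.3, 0.6]
gripper_width: 0.0004
grip_force: 0.0
position: [0.4916, -0.1844, 0.1052]
contact_force: [-0.5, 0.4, -0.3]
```

```bash
python3 -m crank '[{"dx":0,"dy":10,"dz":3,"ax":0,"ay":0,"az":0,"hand":-1},{"dx":0,"dy":10,"dz":3,"ax":0,"ay":0,"az":0,"hand":-1},{"dx":0,"dy":10,"dz":3,"ax":0,"ay":0,"az":0,"hand":-1},{"dx":0,"dy":10,"dz":3,"ax":0,"ay":0,"az":0,"hand":-1},{"dx":0,"dy":10,"dz":4,"ax":0,"ay":0,"az":0,"hand":-1},{"dx":0,"dy":10,"dz":4,"ax":0,"ay":0,"az":0,"hand":-1}]' | grep -E "pos|ct_"
python3 -m crank '[{"dx":0,"dy":10,"dz":0,"ax":0,"ay":0,"az":0,"hand":-1},{"dx":0,"dy":10,"dz":0,"ax":0,"ay":0,"az":0,"hand":-1},{"dx":0,"dy":9,"dz":-1,"ax":0,"ay":0,"az":0,"hand":-1},{"dx":0,"dy":9,"dz":-3,"ax":0,"ay":0,"az":0,"hand":-1},{"dx":0,"dy":9,"dz":-3,"ax":0,"ay":0,"az":0,"hand":-1},{"dx":0,"dy":10,"dz":-4,"ax":0,"ay":0,"az":0,"hand":-1}]' | grep -E "pos|ct_"
```

```text
position: [0.4914, -0.1246, 0.1249]
contact_force: [0.2, -1.9, -0.2]
position: [0.4913, -0.0678, 0.1132]
contact_force: [-0.5, -0.9, 0.8]
```

Contact is light, so the lid is following. I'll continue down the arc.

```bash
python3 -m crank '[{"dx":0,"dy":8,"dz":-6,"ax":0,"ay":0,"az":0,"hand":-1},{"dx":0,"dy":8,"dz":-6,"ax":0,"ay":0,"az":0,"hand":-1},{"dx":0,"dy":8,"dz":-6,"ax":0,"ay":0,"az":0,"hand":-1},{"dx":0,"dy":0,"dz":0,"ax":0,"ay":0,"az":0,"hand":-1}]' | grep -E "pos|ct_"
python3 -m crank '[{"dx":0,"dy":10,"dz":-4,"ax":0,"ay":0,"az":0,"hand":-1},{"dx":0,"dy":10,"dz":-5,"ax":0,"ay":0,"az":0,"hand":-1},{"dx":0,"dy":10,"dz":-5,"ax":0,"ay":0,"az":0,"hand":-1},{"dx":0,"dy":6,"dz":-3,"ax":0,"ay":0,"az":0,"hand":-1},{"dx":0,"dy":0,"dz":0,"ax":0,"ay":0,"az":0,"hand":-1}]' | grep -E "pos|ct_"
```

```text
position: [0.4907, -0.0435, 0.0945]
contact_force: [-0.0, 0.3, -0.4]
position: [0.4911, -0.0075, 0.0781]
contact_force: [-0.9, 0.5, 0.1]
```

```bash
python3 -m crank '[{"dx":0,"dy":5,"dz":-4,"ax":0,"ay":0,"az":0,"hand":-1},{"dx":0,"dy":0,"dz":0,"ax":0,"ay":0,"az":0,"hand":-1}]' | grep -E "pos|ct_"
python3 -m crank '[{"dx":0,"dy":0,"dz":-4,"ax":0,"ay":0,"az":0,"hand":-1},{"dx":0,"dy":0,"dz":0,"ax":0,"ay":0,"az":0,"hand":-1}]' | grep -E "pos|ct_"
python3 -m crank '[{"dx":0,"dy":0,"dz":-4,"ax":0,"ay":0,"az":0,"hand":-1},{"dx":0,"dy":0,"dz":0,"ax":0,"ay":0,"az":0,"hand":-1}]' | grep -E "pos|ct_"
python3 -m crank '[{"dx":0,"dy":0,"dz":-3,"ax":0,"ay":0,"az":0,"hand":-1},{"dx":0,"dy":0,"dz":0,"ax":0,"ay":0,"az":0,"hand":-1}]' | grep -E "pos|ct_"
```

```text
position: [0.4913, -0.0032, 0.0743]
contact_force: [-1.1, 0.4, 0.3]
position: [0.4918, -0.0033, 0.0706]
contact_force: [-0.3, 0.6, 3.9]
position: [0.4919, -0.0032, 0.0668]
contact_force: [-0.1, 2.0, 2.8]
position: [0.4915, -0.0036, 0.0635]
contact_force: [0.7, 0.4, 0.4]
```

```bash
python3 -m crank '[{"dx":0,"dy":0,"dz":-2,"ax":0,"ay":0,"az":0,"hand":-1},{"dx":0,"dy":0,"dz":0,"ax":0,"ay":0,"az":0,"hand":-1}]' | grep -E "pos|ct_"
python3 -m crank '[{"dx":0,"dy":0,"dz":-2,"ax":0,"ay":0,"az":0,"hand":-1},{"dx":0,"dy":0,"dz":0,"ax":0,"ay":0,"az":0,"hand":-1}]' | grep -E "pos|ct_"
```

```text
position: [0.491, -0.0037, 0.0612]
contact_force: [0.1, -0.2, 0.1]
position: [0.4914, -0.0036, 0.0607]
contact_force: [-5.4, -0.3, 19.8]
```

```bash
python3 -m crank '[{"dx":0,"dy":0,"dz":-0.5,"ax":0,"ay":0,"az":0,"hand":-1},{"dx":0,"dy":0,"dz":0,"ax":0,"ay":0,"az":0,"hand":-1},{"dx":0,"dy":0,"dz":5,"ax":0,"ay":0,"az":0,"hand":-1},{"dx":0,"dy":0,"dz":25,"ax":0,"ay":0,"az":0,"hand":-1},{"dx":0,"dy":0,"dz":40,"ax":0,"ay":0,"az":0,"hand":-1},{"dx":0,"dy":15,"dz":40,"ax":0,"ay":0,"az":0,"hand":-1},{"dx":0,"dy":25,"dz":35,"ax":0,"ay":0,"az":0,"hand":-1},{"dx":0,"dy":30,"dz":0,"ax":0,"ay":0,"az":0,"hand":-1},{"dx":0,"dy":30,"dz":0,"ax":0,"ay":0,"az":0,"hand":-1},{"dx":0,"dy":0,"dz":0,"ax":0,"ay":0,"az":0,"hand":-1},{"dx":0,"dy":0,"dz":0,"ax":0,"ay":0,"az":0,"hand":-1}]'
python3 - <<'E'
from h import *
d=grab("wrist"); t=grab("scene")
cv2.imwrite("pics/f8.png",np.hstack([cv2.resize(x["frame"],(400,300))[:,:,::-1] for x in(d,t)]))
E
```

```text
clock: 25.3
position: [0.4911, 0.0967, 0.2038]
eef_rot: [-0.017, 1.0, -0.001, 0.002]
contact_force: [-0.7, -0.4, 0.3]
gripper_width: 0.0002
grip_force: 0.0
```

View pics/f8.png

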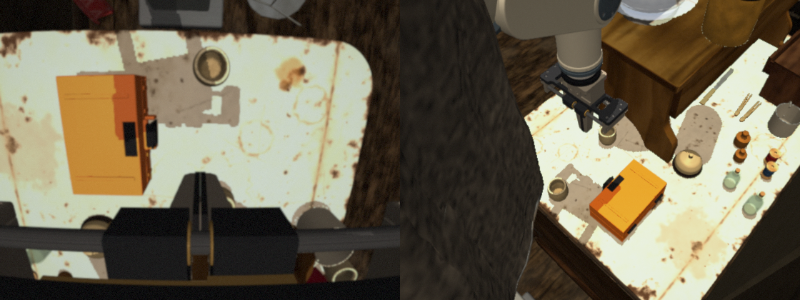

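The lid is shut behind the catch at (150,135) in the left half, the cups and mug are still standing, and the arm is clear, so I'm handing in.

```bash
python3 -c "
from station import arm; print(arm.finish_job())"
```

```text
the job is handed in; nothing more can be done
None
```

I pressed the torch down into both clips, shut the lid past its catch, left the cups and mug standing, and handed the job in about 25 s into the 51 s allowed; the station gave no verdict.

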